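Take the latched vial carousel off the autosampler's ball spindle

ROBOT

A 7-joint arm with a two-finger parallel gripper is mounted at the origin on the work surface. World frame = base frame: x ahead of the robot, y to its left, z up, the work surface at z = 0. Lengths are in m, angles in rad, forces in N, time in s.
With the tool pointing down it reaches from about 0.4 to 0.85 m from the base axis. Payload 10.4 kg.
Tool frame: the origin (TCP) lies at the very end of the fingers, on their centre line; the grasp point (between the pads) lies 19 mm behind it; y points along the fingers, x is the direction in which the jaws open and shut, and the axes are right-handed (so a half turn about y gives the same grasp; the last joint's range is limited). The gripper opens to 87 mm and grips with 3 to 60 N. Pads are 19 mm wide; open, the fingers measure 117 mm over their backs; the gripper's body (75 mm by 190 mm) begins 51 mm behind the grasp point.
Start: joints at [-1.165, 0.332, -0.065, 1.46, 0.022, 1.35, -0.088], TCP at [0.26, 0.568, 0.223] pointing down, gripper open.
Joint ranges: [-2.6, 2.6], [-0.5, 2.12], [-1.47, 1.34], [0.16, 2.42], [-1.27, 4.41], [0.06, 2.06], [-2.6, 2.6]. Speed limits (rad/s): [2.22, 2.22, 2.79, 2.79, 3.14, 3.14, 3.14].

INTERFACE

Orientations are given as a unit quaternion [x, y, z, w].
In Python, from bench import readout, vision, r gives the robot as it stands.
- The arm moves only by the tool arm_command, never from a script. Its argument "targets" is a list that holds one entry, the list of rows, each a list of 6 numbers: the shift along the tool's x, y, z in m, then the turn, a rotation vector about the tool's x, y, z in degrees. A call has 1 to 12 rows; each row shifts and turns the commanded pose from where the row before left it, along the tool's axes as they then stand; what a row does not reach is not made up. A row lasts 1/12 s, in which the tool goes at most 41.7 mm and 7.16 degrees, less where a joint would pass 70% of its speed; a pose out of reach is approached as far as the arm can. A call is refused whole if a number of a shift passes 0.0417 or a number of a turn 7.16, either way. A call with a gripper value outside its range is refused whole. "hand" is the opening, from 0 (shut) to 1 (fully open), set as the call begins (left out, the last holds). The fingers move at their own pace and stop on an object; "grip_force" is the grip in N (left out, the last holds). Time passes only in rows, so rows that do not move let the fingers close. It gives the time, the measured TCP pose, the force and the opening at its end, in the units of the state.
- readout.read_state(): the state, without advancing time (a new reading comes with each control period).
- vision.camera(name): name is "scene" or "top" or "wrist"; returns a dict with "pixels" (480x640x3 uint8, blue, green, red), "fovy" (degrees; the focal length in pixels is half the picture's height over the tangent of half this angle, whatever the lens; pixels are square), "cx", "cy" (the principal point, pixels), "D" ([k1, k2, p1, p2, k3] as OpenCV has them; the pictures are not rectified), "R" (3x3) and "t" (3): a world point X has camera coordinates R X + t; the wrist camera has in their place "mount" (4x4, takes a point from camera to tool coordinates, whose origin is the TCP and whose axes are the tool frame's). Camera axes: x right, y down, z forward; pixel columns grow to the right and rows downward; lengths in m; the calibration is good to about 2 mm. A picture is of the moment at which its call begins: read the wrist's pose just before it. There is no depth.
- r.close_job(): hands the job in, once; it reports no verdict.
The state is a dict: "time": time; "joint_positions": joint angles; "joint_vel": joint speeds; "joint_torque": joint torques, N m; "ee_pos": TCP position; "eef_rot": TCP orientation; "ft_force": force on the tool from outside, world axes, zero at the start; "torque": the same for the moment, N m; "width": finger opening in m.
Only numpy, scipy, OpenCV 4.12 (cv2) and the standard library are available. Lean on these libraries where they do the work, as an engineer would, in place of code of your own. Each camera call takes 0.05 s, during which the arm holds its last target.

TASK

The vial carousel has to come off the autosampler for the next run. First press the two orange vial caps, which stand proud, down until both are fully home; then slide the red grip on the carousel's hub sideways against its spring to draw the latch out from under the ball head, lift the carousel level and straight up, until its underside is clear above the ball, and finish the program still holding it there. Leave everything else on the bench where it is.

Things in the scene. Friction and masses are not known exactly. Their poses are not given: they have to be found in the camera images.
- sampler: Autosampler drive unit, white, fixed. Origin: on the bench top under the spindle axis, z up. A round drum (radius 130 mm, 72 mm high) carries a grey turntable (radius 107 mm) whose face, on which the carousel rests, is 85 mm above the bench. A flat deck, 72 mm high, joins on towards its +y (x -60 to 130, y to 300 mm).
- tower_top (a point): Top centre of the sampling tower that stands on the deck, fixed, 297 mm above the bench; tower 90 x 90 mm in plan, over it a boom (34 mm wide) reaching 158 mm along the sampler's +x, top 337 mm above the bench. Keep clear of it.
- ball_top (a point): Top of the steel ball head of the fixed upright spindle, 83 mm above the turntable face. Head 30 mm wide, its flat underside 62 mm above the turntable, on a 12 mm neck; hidden inside the carousel's hub while the carousel is on. A round boss, 65 mm wide and 10 mm high, at the spindle's foot also centres the carousel.
- carousel: Loose vial carousel, 0.53 to 0.84 kg: two white discs (radius 105 mm, undersides at z 0 and 45 mm, 5 mm thick) on black posts. Seven fixed 23 mm vials on a circle of radius 82 mm, five with blue caps (fixed) and two with orange caps; a seated cap's top is at z 75 mm. Origin: centre of its underside, on the spindle axis. It rests on the turntable, turned any way about z.
- hub_top (a point): Top centre of the carousel's aluminium hub (46 x 48 mm), 91 mm above the carousel's underside: a socket that fits the ball head with 1.5 mm play. x axis = carousel's +x = the direction in which the latch is pulled: to the side where the latch's bent steel strap hangs down beside the hub, midway between the two orange caps. With the latch in, the carousel lifts 5 mm at most.
- latch (a joint): Sliding latch of the hub, m: 0 = sprung in under the ball head (locked); grows as the red grip is pulled along the carousel's +x; stop at 0.016. It frees the ball from 0.007 on: pull about 0.011 and keep it pulled while lifting. The spring takes about 4 N at 0, 12 N at the stop, and draws the latch in again once the hub is off the ball: the carousel then shifts as far back under the grip.
- latch_grip (a point): Point in the red grip that is slid and lifted by, at its centre, 14 mm below its top; x axis = pull direction. The grip is an upright plate 14 mm thick (along the pull direction) x 46 mm long x 36 mm high, standing on the steel slide plate whose top is 22 mm below this point; the point is 118.5 mm above the carousel's underside.
- cap_a (a joint): Orange push-in cap at +67.5 degrees from the carousel's +x, m: how far it stands proud. 0 = fully home, at a hard stop; starts 0.005 to 0.008. It goes down at about 6 N and stays where it is left.
- cap_a_top (a point): Centre of the top of that cap (diameter 23 mm, 11 mm high), z up.
- cap_b (a joint): Orange push-in cap at -67.5 degrees from the carousel's +x, m: the same as cap_a.
- cap_b_top (a point): Centre of the top of that cap (diameter 23 mm, 11 mm high), z up.
- orange_bottle: Bystander: glass bottle with an orange cap, 66 mm wide, 150 mm high, standing on the bench. Origin: centre of its underside.
- blue_bottle: Bystander: glass bottle with a blue cap, 66 mm wide, 150 mm high, standing on the bench. Origin: centre of its underside.
- beaker: Bystander: glass beaker, 70 mm wide, 90 mm high, standing on the bench. Origin: centre of its underside.
- spare_vial: Bystander: amber vial with a white cap, 23 mm wide, 69 mm high, standing on the sampler's deck. Origin: centre of its underside.
- spatula: Bystander: steel lab spatula, 180 mm long, lying on the bench.
- tip_box: Bystander: blue pipette-tip box, 85 x 120 x 75 mm. Origin: centre of its underside.

How it is judged:
By the outcome, as a careful person would: the job done as asked, in the order asked, and still so for the second after the job is handed in, while the arm keeps its last pose, push and grip.
It also fails if it takes over 51 s, if anything falls off the work surface, if the arm or the gripper's body presses on something with over 40 N, if the wrist force passes 120 N, or if a joint passes its speed limit or range.

## Working session

There is one attempt and no reset: what is moved stays moved. The work goes in short steps, Python scripts to look and compute and a tool call to move; the robot and the scene stay as the last step left them, time stands still between calls to the robot, and variables do not carry over. Pictures are saved under pics/ and viewed, and the job is handed in when it is done.

Besides the shell and the picture viewer there is one more tool, called after ">>>" by a JSON object that holds its "name" and its "arguments", one argument or row to a line. arm_command: Moves the arm, as the interface text tells. Its arguments: {"type":"object","properties":{"targets":{"type":"array","items":{"type":"array","items":{"type":"array","items":{"type":"number"}}}},"hand":{"type":"number"},"grip_force":{"type":"number"}},"required":["targets"]}

```bash
mkdir -p pics; ls
cat > h.py <<'E'
import numpy as np, cv2
from bench import readout, vision, r
from scipy.spatial.transform import Rotation as Ro
def st(p=True):
    s=readout.read_state()
    if p: print('t',round(s['time'],2),'p',np.round(s['ee_pos'],4),'q',np.round(s['eef_rot'],4),'F',np.round(s['ft_force'],1),'w',round(float(s['width']),4),'J',np.round(s['joint_positions'],3))
    return s
def cal(c,s=None):
    f=240/np.tan(np.radians(c['fovy'])/2)
    K=np.array([[f,0,c['cx']],[0,f,c['cy']],[0,0,1]])
    if 'R' in c and c['R'] is not None: R,t=np.array(c['R']),np.array(c['t'])
    else:
        M=np.array(c['mount']);T=np.eye(4);T[:3,:3]=Ro.from_quat(s['eef_rot']).as_matrix();T[:3,3]=s['ee_pos']
        W=np.linalg.inv(T@M);R,t=W[:3,:3],W[:3,3]
    return K,np.array(c['D'],float),R,t
def proj(C,X):
    K,D,R,t=C
    return cv2.projectPoints(np.atleast_2d(np.array(X,float)),cv2.Rodrigues(R)[0],t,K,D)[0][:,0]
def ray(C,uv):
    K,D,R,t=C
    n=cv2.undistortPoints(np.array(uv,float).reshape(-1,1,2),K,D)[:,0]
    d=np.c_[n,np.ones(len(n))]@R; o=-R.T@t
    return o,d/np.linalg.norm(d,axis=1)[:,None]
def onz(C,uv,z):
    o,d=ray(C,uv); return o+d*((z-o[2])/d[:,2])[:,None]
def tri(obs):
    A=np.zeros((3,3));b=np.zeros(3)
    for C,uv in obs:
        o,d=ray(C,[uv]);P=np.eye(3)-np.outer(d[0],d[0]);A+=P;b+=P@o
    X=np.linalg.solve(A,b); return X,[np.round(proj(C,X)[0]-uv,1) for C,uv in obs]
def grab(n,tag):
    s=st(n=='wrist');c=vision.camera(n);cv2.imwrite(f'pics/{tag}.png',c['pixels']);C=cal(c,s)
    import pickle;pickle.dump(C,open(f'{tag}.pkl','wb'));return c,C
def load(tag):
    import pickle;return pickle.load(open(f'{tag}.pkl','rb')),cv2.imread(f'pics/{tag}.png')
E
python3 - <<'E'
from h import *
st()
for n in ['scene','top','wrist']:
    c,C=grab(n,n+'0'); print(n,c['fovy'],c['D'],-C[2].T@C[3],C[2][2])
    print(c.get('mount'))
E
```

```text
pics
t 0.0 p [0.2597 0.5681 0.2217] q [ 0.5952  0.3818 -0.3826 -0.5946] F [0.9 0.3 1.1] w 0.0866 J [-1.165  0.333 -0.065  1.461  0.022  1.35  -0.089]
scene 48.33802993330285 [-0.06192112  0.          0.          0.          0.        ] [1.5039443  0.31508295 1.30670922] [-0.65972284 -0.2621041  -0.7043204 ]
None
top 55.60257683457878 [-0.07738347  0.          0.          0.          0.        ] [ 0.2476128  -0.08658595  1.15526577] [ 0.21764809 -0.00564216 -0.976011  ]
None
t 0.1 p [0.2597 0.5681 0.2219] q [ 0.5952  0.3818 -0.3825 -0.5947] F [-0.4 -0.1  0. ] w 0.0871 J [-1.165  0.333 -0.065  1.461  0.022  1.35  -0.089]
wrist 70.17658945406662 [-0.0668563  0.         0.         0.         0.       ] [0.18727185 0.60178586 0.38440695] [ 0.26326967 -0.12171312 -0.95701358]
[[ 9.99999814e-01 -6.01936112e-04 -9.52383338e-05  3.02516755e-04]
 [-8.33867480e-05 -2.89953840e-01  9.57040628e-01 -1.62542848e-01]
 [-6.03692035e-04 -9.57040442e-01 -2.89953837e-01  7.98926964e-02]
 [ 0.00000000e+00  0.00000000e+00  0.00000000e+00  1.00000000e+00]]
```

View pics/scene0.png

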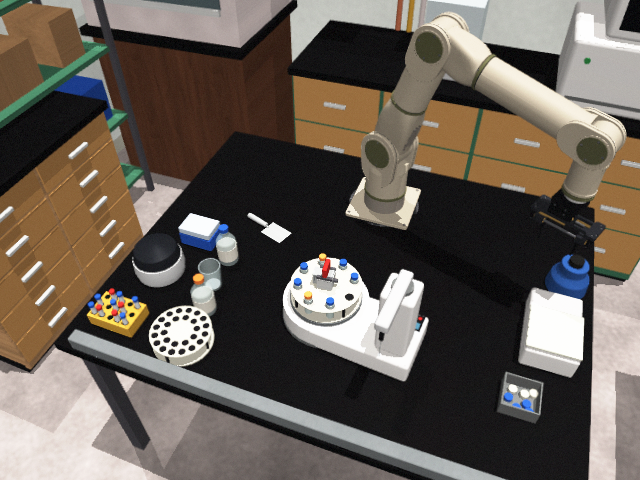

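View pics/top0.png

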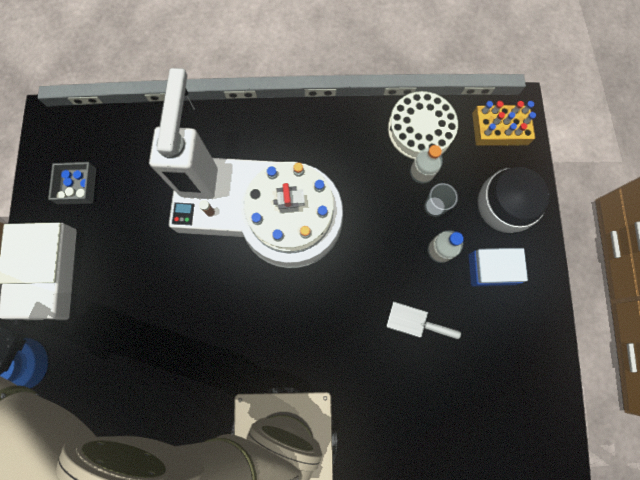

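View pics/wrist0.png

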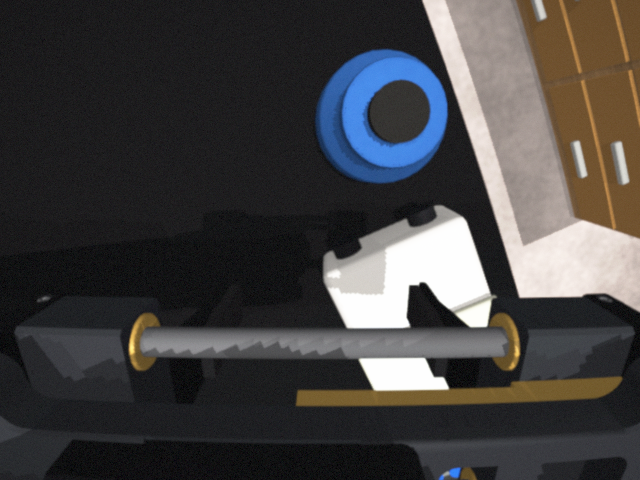

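Overview: in top the carousel centre is near (291,208), orange caps at (298,168) and (306,232), the red grip at (286,194), the tower at about (185,165) to its left. In scene the grip is near (326,268).

Run:
```python
from h import *
C,i=load('top0'); cv2.imwrite('pics/topz.png',cv2.resize(i[140:280,150:350],None,fx=4,fy=4,interpolation=cv2.INTER_CUBIC))
C,i=load('scene0'); cv2.imwrite('pics/scz.png',cv2.resize(i[240:380,270:440],None,fx=4,fy=4,interpolation=cv2.INTER_CUBIC))
C,_=load('top0'); print(onz(C,[(291,208)],.135), onz(C,[(298,168),(306,232)],.166), onz(C,[(172,147)],.297))
```

```text
[[ 0.54180109 -0.03159393  0.135     ]] [[ 0.62840294 -0.05039939  0.166     ]
 [ 0.47643795 -0.06612115  0.166     ]] [[0.63092111 0.20181067 0.297     ]]
```

View pics/topz.png

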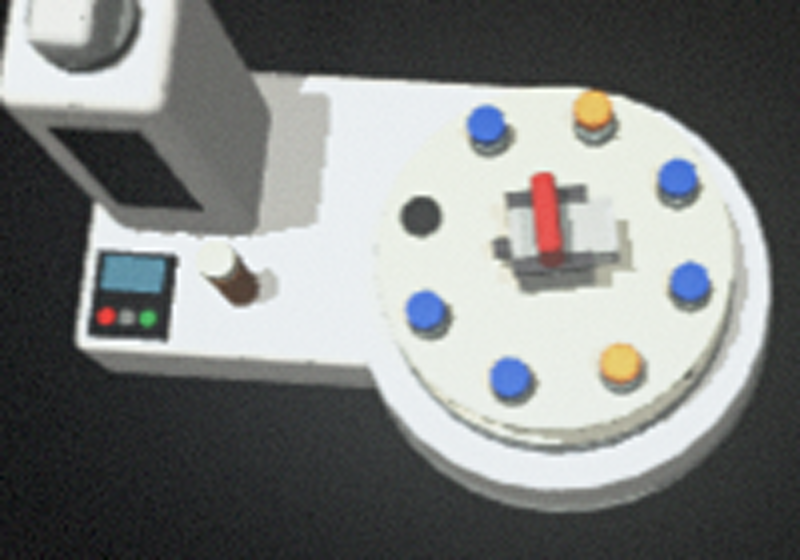

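View pics/scz.png

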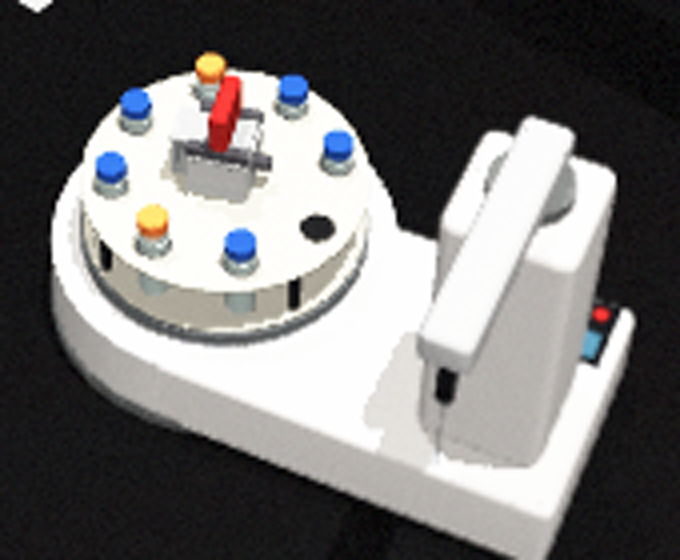

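Top zoom: the grip is at (545,215), the orange caps at (593,110) and (622,365), and the pull side is to the right (about world -y). I'll fit the carousel pose (x, y, yaw, proud heights) to cap silhouettes in both pictures.

```bash
cat >> h.py <<'E'
from scipy.optimize import least_squares
def blobs(i,kind,roi=None):
    h=cv2.cvtColor(i,cv2.COLOR_BGR2HSV)
    lo,hi={'b':((105,120,70),(125,255,255)),'o':((9,120,120),(25,255,255))}[kind]
    m=cv2.inRange(h,lo,hi)
    n,l,s,c=cv2.connectedComponentsWithStats(m)
    return [(c[k],s[k,4]) for k in range(1,n) if s[k,4]>15]
def capcent(C,top,hgt=.011,r=.0115):
    a=np.linspace(0,2*np.pi,40);c=np.c_[r*np.cos(a),r*np.sin(a),0*a]
    P=np.vstack([top+c,top+c-[0,0,hgt]])
    m=cv2.moments(cv2.convexHull(proj(C,P).astype(np.float32)));return np.array([m['m10'],m['m01']])/m['m00']
ANG=np.array([22.5,-22.5,67.5,-67.5,112.5,-112.5,157.5,-157.5])
def tops(p,z0=.085):
    x,y,yaw,ha,hb=p;out=[]
    for a in ANG:
        t=yaw+np.radians(a);h={67.5:ha,-67.5:hb}.get(a,0)
        out.append([x+.082*np.cos(t),y+.082*np.sin(t),z0+.075+h])
    return np.array(out)
def fit(views,p0,rad=12,prior=True):
    obs=[]
    for C,i in views:
        for k,T in enumerate(tops(p0)):
            q=capcent(C,T);kind='o' if k in(2,3) else 'b'
            B=[b for b in blobs(i,kind) if np.linalg.norm(b[0]-q)<rad]
            if B: 
                b=min(B,key=lambda b:np.linalg.norm(b[0]-q)); obs.append((C,k,b[0]))
    def f(p):
        T=tops(p);v=[capcent(C,T[k])-b for C,k,b in obs]
        return np.r_[np.ravel(v),(p[3:]-.0065)/.001]
    s=least_squares(f,p0,x_scale=[.01,.01,.1,.001,.001])
    return s.x,obs,f(s.x)
E
python3 - <<'E'
from h import *
p0=np.array([.545,-.033,np.radians(-95),.0065,.0065])
p,o,f=fit([load('top0'),load('scene0')],p0,15)
print(p,np.degrees(p[2]));print([k for _,k,_ in o]);print(np.round(f[:-2].reshape(-1,2),1))
for v in ('top0','scene0'):
    q,o,f=fit([load(v)],p,8);print(v,q,np.degrees(q[2]),len(o),np.abs(f).max())
E
```

```text
[ 0.55412728 -0.02603433 -1.48997986  0.00639013  0.00654672] -85.36955734728738
[0, 1, 2, 3, 4, 5, 7, 0, 1, 2, 3, 4, 5, 7]
[[ 0.4  0.2]
 [ 0.3  0.2]
 [ 0.5  0.3]
 [ 0.   0. ]
 [ 0.6  0.1]
 [ 0.1 -0. ]
 [ 0.3 -0. ]
 [ 0.2  0.1]
 [ 0.5  0.3]
 [ 0.1 -0.1]
 [ 0.2  0.1]
 [ 0.1  0.4]
 [ 0.2  0.7]
 [ 0.4  0.3]]
top0 [ 0.55436818 -0.02528112 -1.48490434  0.00652638  0.00649151] -85.0787517201275 7 0.1574868262905511
scene0 [ 0.55342136 -0.02701615 -1.48406713  0.00646214  0.00645951] -85.03078302732537 7 0.3411924525345853
```

```bash
cat >> h.py <<'E'
def need(tgt,xdir=None):
    """turn about tool y (deg) to get tool x along +-xdir, tilt error, then shift in tool axes after turn"""
    s=st();R=Ro.from_quat(s['eef_rot']).as_matrix();print('R',np.round(R,4).tolist())
    d=np.array(tgt)-s['ee_pos'];print('shift now',np.round(R.T@d,4))
    if xdir is not None:
        for sg in (1,-1):
            x=np.array([*np.array(xdir)*sg,0.]);y=np.array([0,0,-1.]);z=np.cross(x,y)
            G=np.c_[x,y,z];rv=np.degrees(Ro.from_matrix(R.T@G).as_rotvec());print('turn',np.round(rv,2),'shift after',np.round(G.T@d,4))
E
python3 - <<'E'
from h import *
a=np.radians(-85.2)
need([.554,-.026,.38],[np.cos(a),np.sin(a)])
E
```

```text
t 0.15 p [0.2597 0.5682 0.2219] q [ 0.5951  0.3819 -0.3825 -0.5947] F [-0.2  0.2  0.2] w 0.087 J [-1.165  0.333 -0.065  1.461  0.022  1.35  -0.089]
R [[0.4158, -0.0004, -0.9095], [0.9095, -0.001, 0.4158], [-0.0011, -1.0, -0.0]]
shift now [-0.4182 -0.1576 -0.5147]
turn [ 8.0000e-02  1.5063e+02 -2.0000e-02] shift after [ 0.6167 -0.1581  0.2435]
turn [-1.000e-02 -2.937e+01 -6.000e-02] shift after [-0.6167 -0.1581 -0.2435]
```

>>> {"name": "arm_command", "arguments": {
  "targets": [
    [[0,-0.04,0,0,-7,0],[0,-0.04,0,0,-7,0],[0,-0.04,0,0,-7,0],[0,-0.04,0,0,-7,0],[-0.02,0,-0.008,0,-1.4,0],[-0.03,0,-0.012,0,0,0],[-0.03,0,-0.012,0,0,0],[-0.03,0,-0.012,0,0,0],[-0.03,0,-0.012,0,0,0],[-0.03,0,-0.012,0,0,0],[-0.03,0,-0.012,0,0,0],[-0.03,0,-0.012,0,0,0]]
  ],
  "hand": 0.6
}}

```text
time: 1.15
ee_pos: [0.3708, 0.3452, 0.3824]
eef_rot: [-0.478, -0.521, 0.521, 0.479]
ft_force: [-0.2, -0.2, 1.2]
width: 0.0518
```

>>> {"name": "arm_command", "arguments": {
  "targets": [
    [[-0.03,0,-0.012,0,0,0],[-0.03,0,-0.012,0,0,0],[-0.03,0,-0.012,0,0,0],[-0.03,0,-0.012,0,0,0],[-0.03,0,-0.012,0,0,0],[-0.03,0,-0.012,0,0,0],[-0.03,0,-0.012,0,0,0],[-0.03,0,-0.012,0,0,0],[-0.03,0,-0.012,0,0,0],[-0.03,0,-0.012,0,0,0],[-0.02,0,-0.006,0,0,0],[0,0,0,0,0,0]]
  ]
}}

```text
time: 2.15
ee_pos: [0.5238, 0.0333, 0.3823]
eef_rot: [-0.481, -0.518, 0.519, 0.48]
ft_force: [-0.3, -0.8, -1.0]
width: 0.0524
```

Run:
```python
from h import *
a=np.radians(-85.2)
need([.554,-.026,.38],[np.cos(a),np.sin(a)])
grab('wrist','wrist1')
```

```text
t 2.15 p [0.5238 0.0333 0.3823] q [-0.4807 -0.5185  0.5194  0.4799] F [-0.3 -0.8 -1. ] w 0.0524 J [-0.503  0.064  0.376  1.455 -0.022  1.628  1.519]
R [[-0.0772, -0.0001, -0.997], [0.997, -0.0017, -0.0772], [-0.0017, -1.0, 0.0002]]
shift now [-0.0614  0.0024 -0.0255]
turn [ 1.6000e-01  1.7963e+02 -2.0000e-02] shift after [0.0616 0.0023 0.0251]
turn [-0.01 -0.37 -0.1 ] shift after [-0.0616  0.0023 -0.0251]
t 2.15 p [0.5238 0.0333 0.3823] q [-0.4807 -0.5185  0.5194  0.4799] F [-0.3 -0.8 -1. ] w 0.0524 J [-0.503  0.064  0.376  1.455 -0.022  1.628  1.519]
```

View pics/wrist1.png

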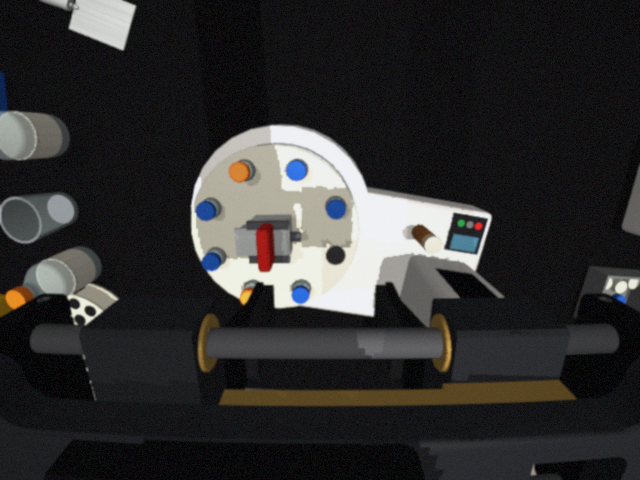

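Wrist view: carousel at (275,225); cap_b at (240,172), blue caps at (297,170), (336,208), (206,210), (213,260); cap_a is half hidden at (247,297), the grip at (265,247). I'll fit with the unobstructed caps.

Run:
```python
from h import *
import h
p=np.array([.554,-.026,-1.487,.0065,.0065])
C,i=load('wrist1'); i=i.copy(); i[275:]=0
for k in 'bo': print(k,[(np.round(b[0],1),b[1]) for b in blobs(i,k)])
print(np.round([capcent(C,T) for T in tops(p)],1))
q,o,f=fit([(C,i)],p,25);print(q,np.degrees(q[2]),[k for _,k,_ in o],np.round(f,1))
q,o,f=fit([(C,i),load('top0'),load('scene0')],p,25);print(q,np.degrees(q[2]),np.round(f,1))
```

```text
b [(array([ 2.3, 94. ]), np.int32(199)), (array([296.1, 169.9]), np.int32(316)), (array([205.6, 210.4]), np.int32(295)), (array([335.6, 208.7]), np.int32(284)), (array([210.7, 261.6]), np.int32(270))]
o [(array([238.8, 171.5]), np.int32(333))]
[[211.8 260. ]
 [206.4 209.2]
 [249.4 295.5]
 [239.9 170.4]
 [300.6 293.2]
 [296.8 169.4]
 [336.3 259.4]
 [336.4 208.1]]
[ 0.5550922  -0.02695754 -1.48418745  0.0065      0.00650986] -85.03767709188622 [0, 1, 3, 5, 7] [ 0.5 -0.6 -0.1 -0.1  0.  -0.  -0.3  0.3 -0.1  0.1  0.   0. ]
[ 0.55352581 -0.02621029 -1.46616918  0.00651938  0.00641452] -84.0053060219202 [ 1.6 -0.7  0.2 -0.2 -0.4 -0.9 -0.8 -1.5  0.2 -2.3  0.1 -0.2  0.6 -0.4
 -0.3  0.3  0.9 -0.1 -0.1  0.7  1.   0.5  0.7  1.   0.3  0.5  0.1  0.6
  0.7  0.  -0.4  0.   0.8  0.1 -0.4  0.2 -4.4 16.   0.2 -0.4  0.  -0.1]
```

```bash
cat >> h.py <<'E'
P=np.array([.5545,-.0265,np.radians(-85.05),.0065,.0065])
xd=[np.cos(P[2]),np.sin(P[2])]
E
python3 - <<'E'
from h import *
T=tops(P);print(T[2],T[3])
need([*T[2][:2],.185],xd)
E
```

```text
[ 0.63268324 -0.05122611  0.1665    ] [ 0.4817321 -0.0642999  0.1665   ]
t 2.2 p [0.5233 0.0361 0.3823] q [-0.4797 -0.5193  0.5198  0.4796] F [0.4 0.8 0.4] w 0.0523 J [-0.505  0.063  0.373  1.455 -0.023  1.628  1.517]
R [[-0.0797, -0.0004, -0.9968], [0.9968, -0.0006, -0.0797], [-0.0006, -1.0, 0.0005]]
shift now [-0.0956  0.1973 -0.1022]
turn [ 5.0000e-02  1.7962e+02 -4.0000e-02] shift after [0.0964 0.1973 0.1015]
turn [-0.03 -0.38 -0.03] shift after [-0.0964  0.1973 -0.1015]
```

>>> {"name": "arm_command", "arguments": {
  "targets": [
    [[-0.024,0,-0.025,0,-0.4,0],[-0.024,0,-0.025,0,0,0],[-0.024,0,-0.025,0,0,0],[-0.024,0.02,-0.026,0,0,0],[0,0.03,0,0,0,0],[0,0.03,0,0,0,0],[0,0.03,0,0,0,0],[0,0.03,0,0,0,0],[0,0.03,0,0,0,0],[0,0.015,0,0,0,0],[0,0,0,0,0,0],[0,0,0,0,0,0]]
  ],
  "hand": 0,
  "grip_force": 10
}}

```text
time: 3.2
ee_pos: [0.6318, -0.0467, 0.1973]
eef_rot: [-0.476, -0.522, 0.523, 0.477]
ft_force: [0.8, -0.3, -0.3]
width: 0.0009
```

Run:
```python
from h import *
T=tops(P)
need([*T[2][:2],.16],xd)
c,C=grab('wrist','wrist2')
c2,C2=grab('scene','scene2');i=c2['pixels'];cv2.imwrite('pics/scz2.png',cv2.resize(i[180:340,250:410],None,fx=4,fy=4,interpolation=cv2.INTER_CUBIC))
```

```text
t 3.2 p [ 0.6318 -0.0467  0.1973] q [-0.4758 -0.5224  0.5228  0.4768] F [ 0.8 -0.3 -0.3] w 0.0009 J [-0.335  0.382  0.442  1.493 -0.166  1.306  1.786]
R [[-0.0926, -0.0014, -0.9957], [0.9957, 0.0006, -0.0926], [0.0007, -1.0, 0.0014]]
shift now [-0.0046  0.0373 -0.0005]
turn [ 6.0000e-02 -1.7964e+02  1.2000e-01] shift after [0.0046 0.0373 0.0005]
turn [-0.08  0.36  0.04] shift after [-0.0046  0.0373 -0.0005]
t 3.2 p [ 0.6318 -0.0467  0.1973] q [-0.4758 -0.5224  0.5228  0.4768] F [ 0.8 -0.3 -0.3] w 0.0009 J [-0.335  0.382  0.442  1.493 -0.166  1.306  1.786]
```

View pics/wrist2.png

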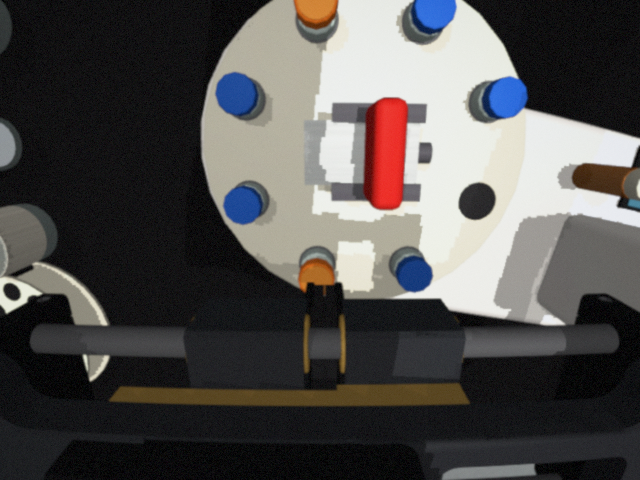

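View pics/scz2.png

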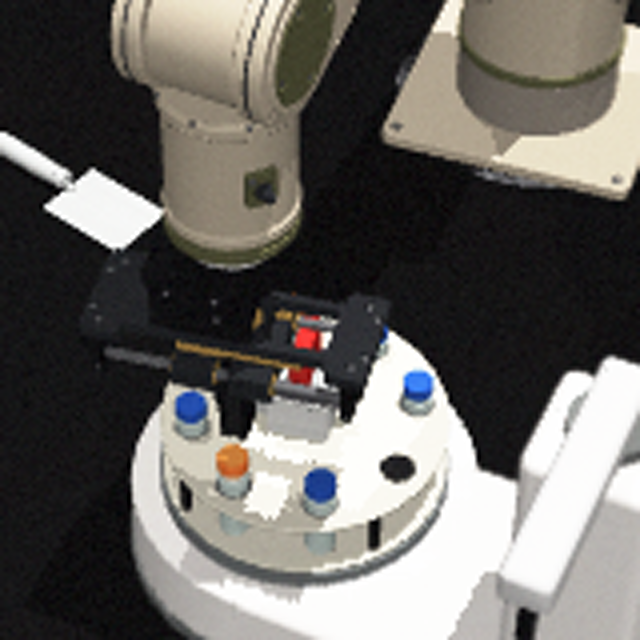

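Wrist2: cap_a at (317,275) lies just under the closed fingertips (325,285); cap_b at (317,8), the grip at (386,153), hole at (476,200). I'll refit with this closer view.

```bash
cat > grip.py <<'E'
from h import *
def gripfit(tag):
    C,i=load(tag);h=cv2.cvtColor(i,cv2.COLOR_BGR2HSV)
    m=cv2.inRange(h,(0,150,80),(6,255,255))|cv2.inRange(h,(174,150,80),(180,255,255))
    n,l,s,c=cv2.connectedComponentsWithStats(m);k=1+np.argmax(s[1:,4]);return C,c[k],s[k]
def gripcent(C,p,off=0):
    R=np.array([[np.cos(p[2]),-np.sin(p[2])],[np.sin(p[2]),np.cos(p[2])]])
    P=[[*(np.array(p[:2])+R@[off+sx*.007,sy*.023]),.2035+z] for sx in(1,-1) for sy in(1,-1) for z in(.014,-.022)]
    m=cv2.moments(cv2.convexHull(proj(C,P).astype(np.float32)));return np.array([m['m10'],m['m01']])/m['m00']
E
python3 - <<'E'
from grip import *
C,i=load('wrist2'); i=i.copy(); i[:15]=0
C,i=C,i; i[282:]=0
import h
print(np.round([capcent(C,T) for T in tops(P)],1))
for k in 'bo': print(k,[(np.round(b[0],1),b[1]) for b in blobs(i,k)])
# exclude cap a (2), cap b (3 clipped), 5 clipped
obs=[(0,0),(1,0),(4,0),(7,0)]
B=blobs(i,'b'); T0=tops(P); ob=[]
for k in (0,1,4,7):
    q=capcent(C,T0[k]);b=min(B,key=lambda b:np.linalg.norm(b[0]-q));ob.append((k,b[0]))
f=lambda v:np.ravel([capcent(C,tops([*v,.0065,.0065])[k])-b for k,b in ob])
s=least_squares(f,P[:3],x_scale=[.01,.01,.1]);print(s.x,np.degrees(s.x[2]),np.round(s.fun,1))
Cg,c,_=gripfit('wrist2')
print('grip px',c,'pred (fit)',[gripcent(Cg,s.x,o) for o in (-.005,0,.005)])
for t in('top0','scene0'):
    Cg,c,_=gripfit(t);print(t,c,[gripcent(Cg,P,o) for o in (-.005,0,.005)])
E
```

```text
[[ 2.430e+02  2.034e+02]
 [ 2.369e+02  9.250e+01]
 [ 3.162e+02  2.761e+02]
 [ 3.162e+02 -1.000e-01]
 [ 4.138e+02  2.726e+02]
 [ 4.336e+02  7.600e+00]
 [ 4.907e+02  2.052e+02]
 [ 5.044e+02  9.670e+01]]
b [(array([431.4,  22. ]), np.int32(551)), (array([236.6,  93.9]), np.int32(1390)), (array([504.8,  97.4]), np.int32(1470)), (array([242.7, 204.6]), np.int32(1116)), (array([413.3, 270.1]), np.int32(758))]
o [(array([315.3,  18. ]), np.int32(207)), (array([315.7, 271.6]), np.int32(669))]
[ 0.55464349 -0.02663756 -1.48079711] -84.84342500311845 [ 0.3 -0.6 -0.1 -0.7  0.7  2.5 -0.8 -0.9]
grip px [385.13045587 152.35620757] pred (fit) [array([396.64679677, 151.49916793]), array([385.5586024, 151.4041386]), array([374.43448791, 151.32669879])]
top0 [286.10344828 193.        ] [array([284.61661672, 194.49027313]), array([286.88141297, 194.24714774]), array([289.14597404, 194.00417887])]
scene0 [325.57272727 268.16363636] [array([327.52742746, 268.6953851 ]), array([325.79940951, 268.3471617 ]), array([324.07368713, 267.99936399])]
```

>>> {"name": "arm_command", "arguments": {
  "targets": [
    [[-0.002,0.01,0,0,0,0],[-0.002,0.01,0,0,0,0],[0,0.004,0,0,0,0],[0,0.003,0,0,0,0],[0,0.003,0,0,0,0],[0,0.002,0,0,0,0],[0,0.002,0,0,0,0],[0,0,0,0,0,0]]
  ]
}}

```text
time: 3.97
ee_pos: [0.6325, -0.0521, 0.1637]
eef_rot: [0.477, 0.522, -0.522, -0.477]
ft_force: [-0.7, 0.2, 0.9]
width: 0.0011
```

>>> {"name": "arm_command", "arguments": {
  "targets": [
    [[0,0.001,0,0,0,0],[0,0.001,0,0,0,0],[0,0.001,0,0,0,0],[0,0,0,0,0,0]]
  ]
}}

```text
time: 4.3
ee_pos: [0.6325, -0.052, 0.161]
eef_rot: [0.477, 0.522, -0.522, -0.477]
ft_force: [-3.0, 0.3, 4.1]
width: 0.0003
```

>>> {"name": "arm_command", "arguments": {
  "targets": [
    [[0,0.001,0,0,0,0],[0,0.001,0,0,0,0],[0,0,0,0,0,0]]
  ]
}}

```text
time: 4.55
ee_pos: [0.6326, -0.0521, 0.1604]
eef_rot: [0.477, 0.523, -0.522, -0.477]
ft_force: [-8.2, 1.5, 14.8]
width: 0.0003
```

>>> {"name": "arm_command", "arguments": {
  "targets": [
    [[0,0.001,0,0,0,0],[0,0.001,0,0,0,0],[0,0,0,0,0,0]]
  ]
}}

```text
time: 4.8
ee_pos: [0.6328, -0.0521, 0.1603]
eef_rot: [0.477, 0.523, -0.521, -0.476]
ft_force: [-12.5, 1.0, 28.5]
width: 0.0004
```

>>> {"name": "arm_command", "arguments": {
  "targets": [
    [[0,-0.015,0,0,0,0],[0,-0.03,0,0,0,0],[0,-0.03,0,0,0,0],[0,-0.02,0,0,0,0],[0,0,0.03,0,0,0],[0.002,0,0.03,0,0,0],[0,0,0.03,0,0,0],[0,0,0.03,0,0,0],[0,0,0.031,0,0,0],[0,0.02,0,0,0,0],[0,0.02,0,0,0,0],[0,0,0,0,0,0]]
  ]
}}

```text
time: 5.8
ee_pos: [0.4801, -0.0636, 0.2089]
eef_rot: [-0.476, -0.522, 0.523, 0.478]
ft_force: [-0.3, -0.0, -0.0]
width: 0.0006
```

Run:
```python
from h import *
T=tops(P)
need([*T[3][:2],.168],xd)
c,C=grab('wrist','wrist3')
c,C=grab('scene','scene3')
```

```text
t 5.8 p [ 0.4801 -0.0636  0.2089] q [-0.4757 -0.5217  0.523   0.4776] F [-0.3 -0.  -0. ] w 0.0006 J [-0.401  0.016  0.447  1.859 -0.008  1.271  1.711]
R [[-0.0914, -0.0032, -0.9958], [0.9958, 0.0005, -0.0914], [0.0008, -1.0, 0.0031]]
shift now [-0.0009  0.0409 -0.0016]
turn [ 7.0000e-02 -1.7971e+02  2.8000e-01] shift after [0.0009 0.0409 0.0015]
turn [-0.18  0.29  0.04] shift after [-0.0009  0.0409 -0.0015]
t 5.8 p [ 0.4801 -0.0636  0.2089] q [-0.4757 -0.5217  0.523   0.4776] F [-0.3 -0.  -0. ] w 0.0006 J [-0.401  0.016  0.447  1.859 -0.008  1.271  1.711]
```

View pics/wrist3.png

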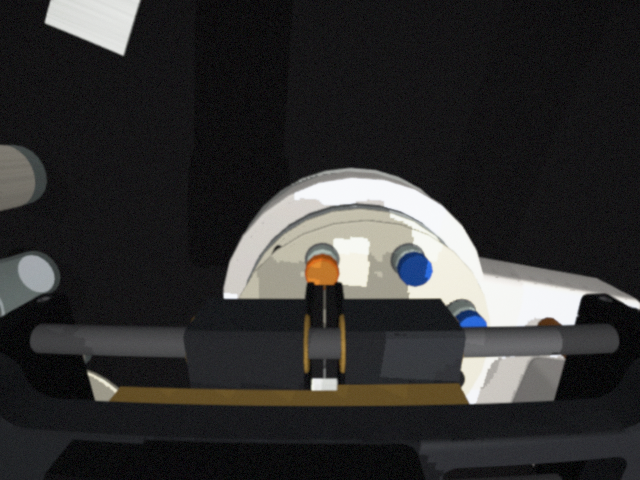

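Cap_b sits at (322,270), right under the fingertips at (324,285). Now the second press.

>>> {"name": "arm_command", "arguments": {
  "targets": [
    [[-0.001,0.015,-0.002,0,0,0],[0,0.015,0,0,0,0],[0,0.005,0,0,0,0],[0,0.004,0,0,0,0],[0,0.003,0,0,0,0],[0,0.002,0,0,0,0],[0,0.002,0,0,0,0],[0,0.002,0,0,0,0],[0,0.001,0,0,0,0],[0,0,0,0,0,0]]
  ]
}}

```text
time: 6.73
ee_pos: [0.4844, -0.0646, 0.1631]
eef_rot: [0.477, 0.523, -0.522, -0.476]
ft_force: [-0.2, 0.5, 2.8]
width: 0.0002
```

>>> {"name": "arm_command", "arguments": {
  "targets": [
    [[0,0.001,0,0,0,0],[0,0.001,0,0,0,0],[0,0.001,0,0,0,0],[0,0.001,0,0,0,0],[0,0,0,0,0,0]]
  ]
}}

```text
time: 7.15
ee_pos: [0.4845, -0.0646, 0.1603]
eef_rot: [0.477, 0.523, -0.522, -0.477]
ft_force: [-5.8, 0.4, 17.7]
width: 0.0005
```

>>> {"name": "arm_command", "arguments": {
  "targets": [
    [[0,0.001,0,0,0,0],[0,0.001,0,0,0,0],[0,0,0,0,0,0]]
  ]
}}

```text
time: 7.4
ee_pos: [0.4847, -0.0646, 0.1601]
eef_rot: [0.477, 0.523, -0.521, -0.477]
ft_force: [-16.4, 1.5, 36.7]
width: 0.0006
```

>>> {"name": "arm_command", "arguments": {
  "targets": [
    [[0,-0.015,0,0,0,0],[0,-0.03,0,0,0,0],[0,-0.03,0,0,0,0],[0,-0.03,0,0,0,0],[0,-0.03,0,0,0,0],[0.02,0,-0.02,0,0,0],[0.02,0,-0.02,0,0,0],[0,0,-0.02,0,0,0],[0,0,-0.01,0,0,0],[0,0,0,0,0,0],[0,0,0,0,0,0],[0,0,0,0,0,0]]
  ],
  "hand": 0.5
}}

```text
time: 8.4
ee_pos: [0.5494, -0.0195, 0.2915]
eef_rot: [-0.477, -0.522, 0.522, 0.477]
ft_force: [-1.2, -0.2, 0.1]
width: 0.0431
```

Run:
```python
from grip import *
need([*P[:2],.186],xd)
c,C=grab('wrist','wrist4');st();grab('scene','scene4');grab('top','top4')
```

```text
t 8.4 p [ 0.5494 -0.0195  0.2915] q [-0.477  -0.5218  0.522   0.4772] F [-1.2 -0.2  0.1] w 0.0431 J [-0.432  0.133  0.43   1.574 -0.056  1.447  1.662]
R [[-0.0895, -0.0004, -0.996], [0.996, -0.0001, -0.0895], [-0.0001, -1.0, 0.0004]]
shift now [-0.0074  0.1055 -0.0045]
turn [-1.0000e-02 -1.7981e+02  4.0000e-02] shift after [0.0074 0.1055 0.0045]
turn [-0.02  0.19 -0.01] shift after [-0.0074  0.1055 -0.0045]
t 8.4 p [ 0.5494 -0.0195  0.2915] q [-0.477  -0.5218  0.522   0.4772] F [-1.2 -0.2  0.1] w 0.0431 J [-0.432  0.133  0.43   1.574 -0.056  1.447  1.662]
t 8.45 p [ 0.5494 -0.0193  0.2917] q [ 0.477   0.522  -0.5219 -0.4771] F [-0.3  0.6  0.4] w 0.0436 J [-0.432  0.133  0.43   1.574 -0.056  1.447  1.662]
```

View pics/wrist4.png

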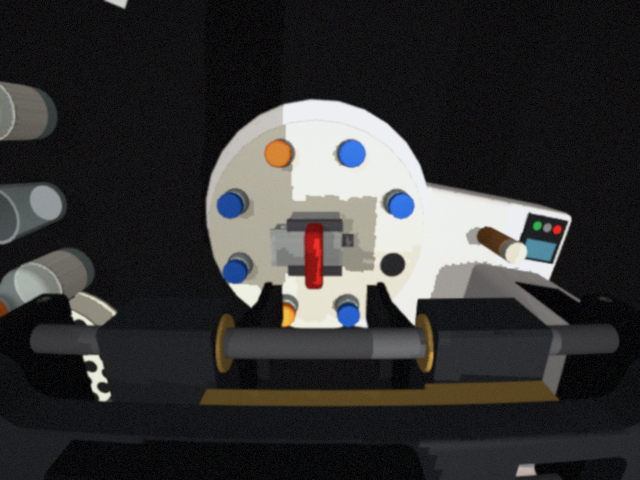

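Wrist4: cap_b at (279,153), grip at (315,255), hole at (393,265), fingers either side at (270,300) and (378,300). Refit to see whether the presses moved the carousel.

Run:
```python
from grip import *
C,i=load('wrist4'); i=i.copy(); i[292:]=0
P[3:]=0
T0=tops(P);ob=[]
for k in (0,1,3,5,7):
    B=blobs(i,'o' if k==3 else 'b');q=capcent(C,T0[k]);b=min(B,key=lambda b:np.linalg.norm(b[0]-q));ob.append((k,b[0]))
f=lambda v:np.ravel([capcent(C,tops([*v,0,0])[k])-b for k,b in ob])
s=least_squares(f,P[:3],x_scale=[.01,.01,.1]);print(s.x,np.degrees(s.x[2]),np.round(s.fun,1))
Cg,c,_=gripfit('wrist4');print(c,gripcent(Cg,s.x),gripcent(Cg,P))
C,i=load('top4')
print([ (np.round(b[0],1),b[1]) for b in blobs(i,'o')],capcent(C,T0[2]),capcent(C,T0[3]))
```

```text
[ 0.55517279 -0.02688921 -1.48301156] -84.97030346558599 [ 0.2 -0.2 -0.1  0.  -0.2  0.1  0.3  0.1 -0.3 -0.1]
[313.50731261 255.00914077] [313.13287565 255.88740216] [313.697377   255.12569317]
[(array([501.6, 127. ]), np.int32(1435)), (array([434.3, 151.1]), np.int32(128)), (array([629.7, 247.8]), np.int32(275)), (array([304.8, 231. ]), np.int32(73)), (array([638.4, 306.2]), np.int32(30))] [298.5324159  168.02571641] [305.27325212 230.85653828]
```

>>> {"name": "arm_command", "arguments": {
  "targets": [
    [[-0.007,0,-0.005,0,0.2,0],[0,0.02,0,0,0,0],[0,0.02,0,0,0,0],[0,0.02,0,0,0,0],[0,0.015,0,0,0,0],[0,0.015,0,0,0,0],[0,0.008,0,0,0,0],[0,0.005,0,0,0,0],[0,0,0,0,0,0],[0,0,0,0,0,0]]
  ]
}}

```text
time: 9.38
ee_pos: [0.556, -0.0251, 0.1892]
eef_rot: [0.478, 0.522, -0.521, -0.477]
ft_force: [0.2, -0.7, 0.2]
width: 0.0439
```

Run:
```python
from grip import *
need([.5547,-.0266,.186],xd)
c,C=grab('wrist','wrist5')
```

```text
t 9.38 p [ 0.556  -0.0251  0.1892] q [ 0.4778  0.5216 -0.5212 -0.4775] F [ 0.2 -0.7  0.2] w 0.0439 J [-0.411  0.206  0.428  1.714 -0.09   1.241  1.697]
R [[-0.0875, 0.0007, -0.9962], [0.9962, 0.0001, -0.0875], [0.0, -1.0, -0.0007]]
shift now [-0.0013  0.0032  0.0015]
turn [ 0.0000e+00 -1.7993e+02 -7.0000e-02] shift after [ 0.0013  0.0032 -0.0015]
turn [0.04 0.07 0.  ] shift after [-0.0013  0.0032  0.0015]
t 9.38 p [ 0.556  -0.0251  0.1892] q [ 0.4778  0.5216 -0.5212 -0.4775] F [ 0.2 -0.7  0.2] w 0.0439 J [-0.411  0.206  0.428  1.714 -0.09   1.241  1.697]
```

View pics/wrist5.png

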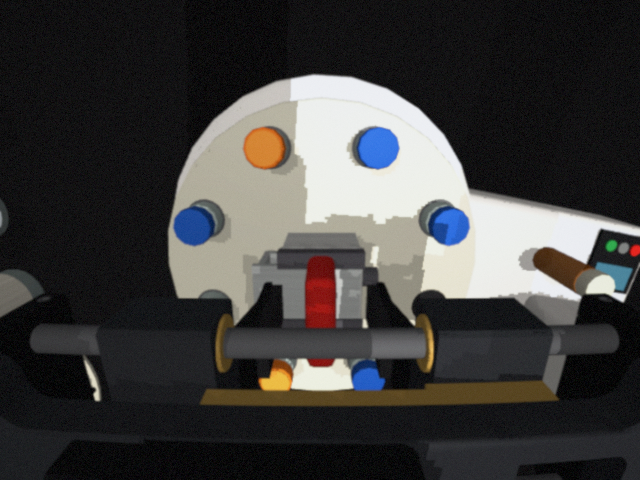

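>>> {"name": "arm_command", "arguments": {
  "targets": [
    [[-0.001,0.002,0.001,0,0,0],[0,0,0,0,0,0],[0,0,0,0,0,0],[0,0,0,0,0,0],[0,0,0,0,0,0],[0,0,0,0,0,0]]
  ],
  "hand": 0,
  "grip_force": 55
}}

```text
time: 9.93
ee_pos: [0.5549, -0.0262, 0.1867]
eef_rot: [0.478, 0.521, -0.521, -0.477]
ft_force: [-0.4, -0.1, -0.2]
width: 0.0137
```

>>> {"name": "arm_command", "arguments": {
  "targets": [
    [[0,0,0,0,0,0],[0,0,0,0,0,0],[0,0,0,0,0,0],[0,0,0,0,0,0]]
  ]
}}

```text
time: 10.27
ee_pos: [0.5549, -0.0262, 0.1866]
eef_rot: [0.478, 0.521, -0.521, -0.478]
ft_force: [-0.6, -1.5, 1.7]
width: 0.0137
```

Gripped (width 13.7 mm). Now the pull, along tool -x.

>>> {"name": "arm_command", "arguments": {
  "targets": [
    [[-0.002,0,0,0,0,0],[-0.002,0,0,0,0,0],[-0.002,0,0,0,0,0],[-0.002,0,0,0,0,0],[-0.002,0,0,0,0,0],[-0.001,0,0,0,0,0],[0,0,0,0,0,0],[0,0,0,0,0,0],[0,0,0,0,0,0]]
  ]
}}

```text
time: 11.02
ee_pos: [0.5558, -0.0354, 0.1866]
eef_rot: [0.477, 0.522, -0.521, -0.478]
ft_force: [-1.4, 6.5, 3.5]
width: 0.0136
```

>>> {"name": "arm_command", "arguments": {
  "targets": [
    [[-0.001,0,0,0,0,0],[-0.001,0,0,0,0,0],[0,0,0,0,0,0],[0,0,0,0,0,0]]
  ]
}}

```text
time: 11.35
ee_pos: [0.556, -0.037, 0.1867]
eef_rot: [0.477, 0.523, -0.521, -0.478]
ft_force: [-1.1, 7.5, 3.6]
width: 0.0138
```

Run:
```python
from grip import *
s=st();print(s['torque'])
c,C=grab('wrist','wrist6'); c,C=grab('scene','scene6');i=c['pixels'];cv2.imwrite('pics/scz6.png',cv2.resize(i[180:340,250:410],None,fx=4,fy=4,interpolation=cv2.INTER_CUBIC))
```

```text
t 11.35 p [ 0.556  -0.037   0.1867] q [ 0.4765  0.5225 -0.5213 -0.4777] F [-1.1  7.5  3.6] w 0.0138 J [-0.393  0.21   0.436  1.715 -0.096  1.237  1.726]
[ 1.6660941   0.36125254 -0.01651673]
t 11.35 p [ 0.556  -0.037   0.1867] q [ 0.4765  0.5225 -0.5213 -0.4777] F [-1.1  7.5  3.6] w 0.0138 J [-0.393  0.21   0.436  1.715 -0.096  1.237  1.726]
```

View pics/wrist6.png

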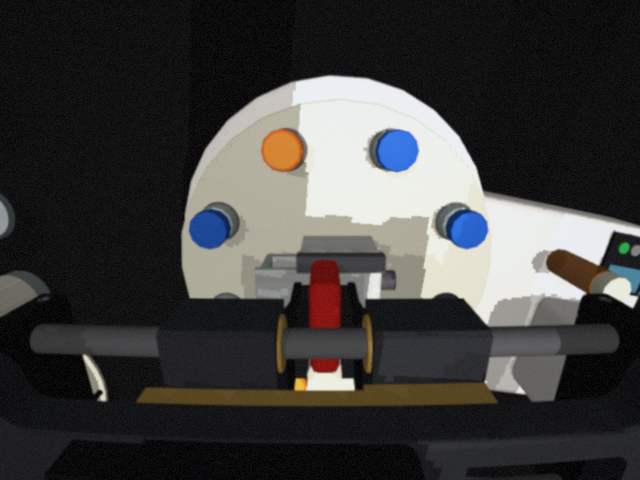

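```bash
cat >> grip.py <<'E'
def wfit(tag,ks,cut=292,z0=.085,free=False):
    C,i=load(tag); i=i.copy(); i[cut:]=0
    P0=np.array([*P[:3],0,0]);T0=tops(P0,z0);ob=[]
    for k in ks:
        B=blobs(i,'o' if k in(2,3) else 'b');q=capcent(C,T0[k]);b=min(B,key=lambda b:np.linalg.norm(b[0]-q));ob.append((k,b[0]))
    f=lambda v:np.ravel([capcent(C,tops([*v[:3],0,0],v[3] if free else z0)[k])-b for k,b in ob])
    s=least_squares(f,[*P[:3],z0][:4 if free else 3],x_scale=[.01,.01,.1,.01][:4 if free else 3]);print(tag,s.x,np.degrees(s.x[2]),np.round(s.fun,1));return C,s.x
E
python3 - <<'E'
from grip import *
wfit('wrist5',(1,3,5,7)); C,p=wfit('wrist6',(1,3,5,7))
E
```

```text
wrist5 [ 0.55515729 -0.02680282 -1.48278418] -84.95727572337721 [ 0.1 -0.   0.2  0.1  0.1 -0.1 -0.4 -0.1]
wrist6 [ 0.55543041 -0.02827732 -1.48196533] -84.91035852030261 [ 0.2 -0.  -0.2  0.1  0.2  0.1 -0.3 -0.1]
```

The carousel shifted 1.5 mm within its play, so the latch is at about 9.3 mm. I'll pull 1.5 mm more and start lifting slowly.

>>> {"name": "arm_command", "arguments": {
  "targets": [
    [[-0.0015,0,0,0,0,0],[0,0,0,0,0,0],[0,-0.002,0,0,0,0],[0,-0.002,0,0,0,0],[0,-0.002,0,0,0,0],[0,-0.002,0,0,0,0],[0,-0.002,0,0,0,0],[0,0,0,0,0,0]]
  ]
}}

```text
time: 12.12
ee_pos: [0.5548, -0.0381, 0.1949]
eef_rot: [-0.475, -0.522, 0.522, 0.479]
ft_force: [-0.5, 8.8, -6.4]
width: 0.0136
```

Run:
```python
from grip import *
s=st();print(s['torque'])
c,C=grab('wrist','wrist7'); wfit('wrist7',(1,3,5,7));wfit('wrist7',(1,3,5,7),free=True);wfit('wrist6',(1,3,5,7),free=True)
c,C=grab('scene','scene7');i=c['pixels'];cv2.imwrite('pics/scz7.png',cv2.resize(i[180:340,250:410],None,fx=4,fy=4,interpolation=cv2.INTER_CUBIC))
```

```text
t 12.12 p [ 0.5548 -0.0381  0.1949] q [-0.4754 -0.5217  0.5222  0.4786] F [-0.5  8.8 -6.4] w 0.0136 J [-0.393  0.204  0.437  1.704 -0.093  1.258  1.726]
[ 2.15305108  0.37020422 -0.01492523]
t 12.12 p [ 0.5548 -0.0381  0.1949] q [-0.4754 -0.5217  0.5222  0.4786] F [-0.5  8.8 -6.4] w 0.0136 J [-0.393  0.204  0.437  1.704 -0.093  1.258  1.726]
wrist7 [ 0.55473645 -0.02796856 -1.47907612] -84.74481910867124 [ 5.  -1.5  2.3  1.4 -2.3  1.1 -5.4 -2.5]
wrist7 [ 0.55395691 -0.02853428 -1.48215456  0.09352049] -84.92120090705012 [-0.1  0.1  0.1 -0.1  0.4  0.1 -0.4 -0.1]
wrist6 [ 0.5554111  -0.02830511 -1.48220603  0.085213  ] -84.92415003472036 [ 0.1  0.  -0.2  0.   0.3  0.  -0.2 -0. ]
```

View pics/scz7.png

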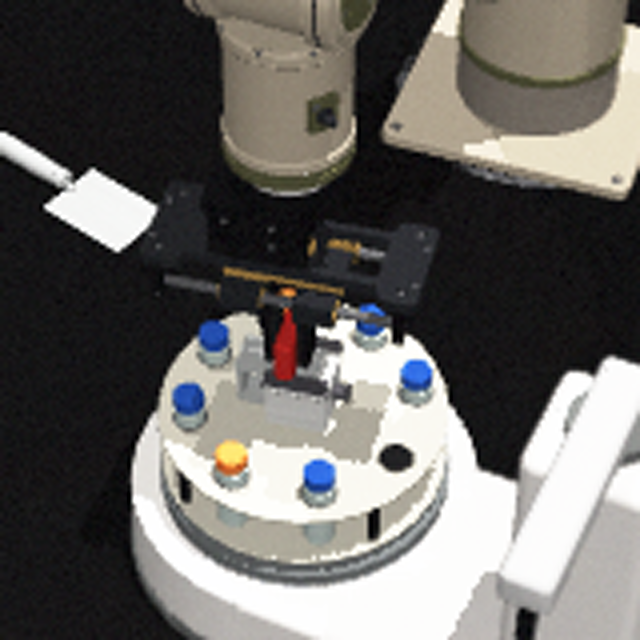

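Free: the underside is at about 93.5 mm (8.5 mm up, beyond the 5 mm locked limit), yaw unchanged. Continuing the lift in stages.

>>> {"name": "arm_command", "arguments": {
  "targets": [
    [[0,-0.003,0,0,0,0],[0,-0.003,0,0,0,0],[0,-0.003,0,0,0,0],[0,-0.003,0,0,0,0],[0,-0.003,0,0,0,0],[0,-0.003,0,0,0,0],[0,-0.003,0,0,0,0],[0,-0.003,0,0,0,0],[0,-0.003,0,0,0,0],[0,0,0,0,0,0]]
  ]
}}

```text
time: 13.05
ee_pos: [0.5553, -0.0396, 0.2227]
eef_rot: [-0.477, -0.521, 0.522, 0.478]
ft_force: [-1.6, 4.4, -4.4]
width: 0.0138
```

Run:
```python
from grip import *
s=st();print(s['torque'])
c,C=grab('wrist','wrist8'); wfit('wrist8',(1,3,5,7),z0=.12,free=True)
```

```text
t 13.05 p [ 0.5553 -0.0396  0.2227] q [-0.4766 -0.5214  0.522   0.4782] F [-1.6  4.4 -4.4] w 0.0138 J [-0.396  0.185  0.441  1.665 -0.082  1.312  1.719]
[1.39554511 0.46367589 0.01008251]
t 13.05 p [ 0.5553 -0.0396  0.2227] q [-0.4766 -0.5214  0.522   0.4782] F [-1.6  4.4 -4.4] w 0.0138 J [-0.396  0.185  0.441  1.665 -0.082  1.312  1.719]
wrist8 [ 0.55530373 -0.03890121 -1.48200623  0.12129963] -84.91270212584004 [-0.2  0.1  0.2  0.1  0.3 -0.  -0.3 -0.2]
```

>>> {"name": "arm_command", "arguments": {
  "targets": [
    [[0,0,0,0,0,0],[0,0,0,0,0,0],[0,0,0,0,0,0]]
  ]
}}

```text
time: 13.35
ee_pos: [0.5555, -0.0402, 0.2229]
eef_rot: [-0.477, -0.521, 0.522, 0.478]
ft_force: [-1.7, 4.7, -6.0]
width: 0.0139
```

Fy of 4.7 N persists, so the spring is still pressing the carousel sideways against the ball. I'll relieve it by easing the grip back a few mm.

>>> {"name": "arm_command", "arguments": {
  "targets": [
    [[0.002,0,0,0,0,0],[0.002,0,0,0,0,0],[0.002,0,0,0,0,0],[0.001,0,0,0,0,0],[0,0,0,0,0,0],[0,0,0,0,0,0]]
  ]
}}

```text
time: 13.85
ee_pos: [0.5555, -0.0337, 0.2236]
eef_rot: [-0.478, -0.521, 0.521, 0.477]
ft_force: [0.8, 0.7, -6.8]
width: 0.0136
```

Run:
```python
from grip import *
s=st();print(s['torque'])
c,C=grab('wrist','wrist9'); wfit('wrist9',(1,3,5,7),z0=.12,free=True)
```

```text
t 13.85 p [ 0.5555 -0.0337  0.2236] q [-0.4777 -0.5214  0.5214  0.4775] F [ 0.8  0.7 -6.8] w 0.0136 J [-0.405  0.181  0.437  1.667 -0.079  1.311  1.704]
[ 0.05662603  0.02734208 -0.012882  ]
t 13.85 p [ 0.5555 -0.0337  0.2236] q [-0.4777 -0.5214  0.5214  0.4775] F [ 0.8  0.7 -6.8] w 0.0136 J [-0.405  0.181  0.437  1.667 -0.079  1.311  1.704]
wrist9 [ 0.55567407 -0.03355632 -1.4833558   0.12215241] -84.99002672693787 [-0.1  0.   0.   0.1  0.2 -0.1 -0.1 -0. ]
```

Lateral force and moment are gone; only the 6.8 N weight hangs. Lifting the rest.

>>> {"name": "arm_command", "arguments": {
  "targets": [
    [[0.003,-0.004,0,0,0,0],[0,-0.006,0,0,0,0],[0,-0.007,0,0,0,0],[0,-0.007,0,0,0,0],[0,-0.007,0,0,0,0],[0,-0.007,0,0,0,0],[0,-0.007,0,0,0,0],[0,-0.007,0,0,0,0],[0,-0.007,0,0,0,0],[0,-0.007,0,0,0,0],[0,-0.005,0,0,0,0],[0,-0.003,0,0,0,0]]
  ]
}}

```text
time: 14.9
ee_pos: [0.5554, -0.0305, 0.2984]
eef_rot: [0.478, 0.522, -0.521, -0.477]
ft_force: [0.5, -0.0, -6.3]
width: 0.0135
```

>>> {"name": "arm_command", "arguments": {
  "targets": [
    [[0,0,0,0,0,0],[0,0,0,0,0,0],[0,0,0,0,0,0],[0,0,0,0,0,0],[0,0,0,0,0,0],[0,0,0,0,0,0]]
  ]
}}

```text
time: 15.4
ee_pos: [0.5551, -0.0305, 0.2973]
eef_rot: [-0.477, -0.521, 0.522, 0.478]
ft_force: [-0.7, 0.5, -6.1]
width: 0.0133
```

Run:
```python
from grip import *
s=st();print(s['torque'])
c,C=grab('wrist','wrist10'); wfit('wrist10',(1,3,5,7),z0=.195,free=True)
c,C=grab('scene','scene10');i=c['pixels'];cv2.imwrite('pics/scz10.png',cv2.resize(i[140:340,230:430],None,fx=3,fy=3,interpolation=cv2.INTER_CUBIC))
c,C=grab('top','top10')
a=load('top0')[1];b=c['pixels'];cv2.imwrite('pics/cmp.png',np.hstack([a[60:360,160:560],b[60:360,160:560]]))
```

```text
t 15.4 p [ 0.5551 -0.0305  0.2973] q [-0.4775 -0.5214  0.5216  0.4776] F [-0.7  0.5 -6.1] w 0.0133 J [-0.416  0.147  0.44   1.549 -0.063  1.46   1.686]
[0.04677718 0.03308996 0.00888543]
t 15.4 p [ 0.5551 -0.0305  0.2973] q [-0.4775 -0.5214  0.5216  0.4776] F [-0.7  0.5 -6.1] w 0.0133 J [-0.416  0.147  0.44   1.549 -0.063  1.46   1.686]
wrist10 [ 0.55525765 -0.03028632 -1.48311512  0.19597178] -84.97623692105545 [-0.1  0.1  0.   0.   0.1 -0.1 -0.1 -0.1]
```

View pics/scz10.png

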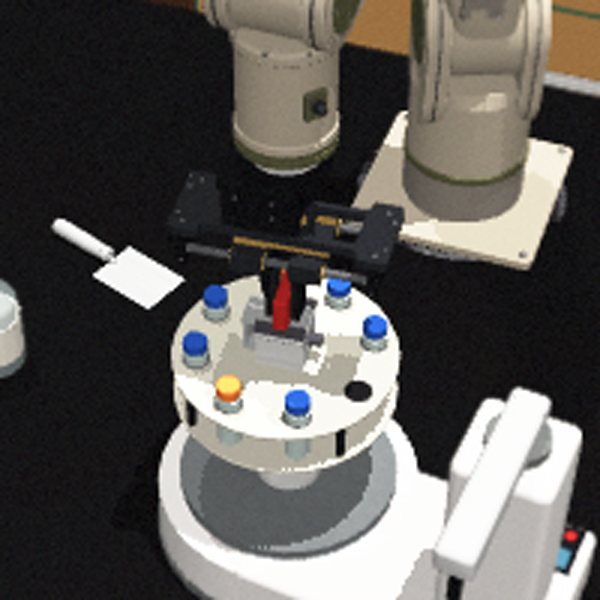

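View pics/cmp.png

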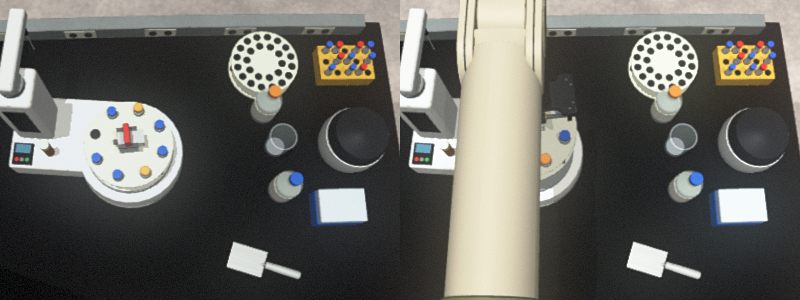

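The carousel hangs level, with its underside at 196 mm against the ball top at 168 mm. In the top view the bystanders have not moved. A last check on cap_a, then I hand in.

Run:
```python
from grip import *
C,i=load('scene10')
p=np.array([.5552,-.0303,-1.483,0,0])
for k,n in ((0,'b'),(2,'o'),(4,'b')):
    T=tops(p,.196)[k];q=capcent(C,T);q2=capcent(C,T+[0,0,.006])
    B=min(blobs(i,n),key=lambda b:np.linalg.norm(b[0]-q));print(k,'seen-home',np.round(B[0]-q,2),'seen-6mm proud',np.round(B[0]-q2,2))
st(); print(r.close_job())
```

```text
0 seen-home [ 0.08 -0.31] seen-6mm proud [0.17 1.23]
2 seen-home [ 0.19 -0.02] seen-6mm proud [0.24 1.52]
4 seen-home [ 0.   -0.42] seen-6mm proud [-0.02  1.12]
t 15.55 p [ 0.5552 -0.0305  0.2975] q [ 0.4776  0.5215 -0.5214 -0.4776] F [ 0.   0.5 -5.7] w 0.0136 J [-0.416  0.147  0.44   1.549 -0.063  1.46   1.686]
the job is handed in; nothing more can be done
None
```

The carousel is off the spindle and held level above the ball, and the job was handed in at 15.55 s of the 51 s allowed.

- **Caps:** I pressed cap_a and then cap_b with closed fingers until each hit its hard stop. The fingertip read 160.3 mm at 28 N on cap_a and 160.1 mm at 37 N on cap_b. A seated cap should be at 160 mm. In the last pictures both caps line up with the fully-home position.
- **Latch and lift:** I gripped the red plate and pulled it about 11 mm. The carousel itself shifted about 1.5 mm in its play, so I added 1.5 mm to make up for it. After about 36 mm of lift the spring pressed the carousel sideways against the ball with about 4.7 N. I eased the grip back about 7 mm, then 3 mm more as I carried on up, and the side force went away.
- **Final state:** The carousel's underside is at about 196 mm, 28 mm above the ball top. It is level and its yaw has not changed. Only its weight of about 6 N hangs on the gripper, and there is almost no moment. In the top view the bystanders I could see are where they were. The arm hid part of the sampler in that view, so I did not recheck the spare vial on the deck.
- **Disagreement between cameras:** The scene and top cameras differed by about 2 mm on the carousel's position, within the calibration tolerance. The wrist camera agreed with their mean.

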